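# Sort a biscuit batch and log it on the counter

### The arm

A 6-joint arm with a two-finger parallel gripper is mounted at the origin on the work surface. World frame = base frame: x ahead of the robot, y to its left, z up, the work surface at z = 0. Lengths are in mm, angles in rad, forces in N, time in s.
With the tool pointing down it reaches from about 300 to 775 mm from the base axis. Payload 14.6 kg.
Tool frame: the origin (TCP) lies on the centre line of the jaws, within the pads' length; the fingertips stand 19 mm ahead of it and the grasp point (between the pads) is the TCP (bot.tip_reach is the distance from the TCP to the fingertips, in mm); z points along the fingers, y is the line along which they close (so a half turn about z gives the same grasp; the last joint's range is limited). The gripper opens to 85 mm and grips with 20 to 120 N. Pads are 22 mm wide; open, the fingers measure 114 mm over their backs; the gripper's body (76 mm by 85 mm) begins 54 mm behind the grasp point. The pads swing forward as they close: fully open they stand 13 mm farther back than shut.
Start: joints at [-1.403, 0.3, 1.521, -0, 1.321, -0.067], TCP at [127.95, -534.9, 250.281] pointing down, gripper open.
Joint ranges: [-3.03, 3.03], [-0.79, 2.21], [0.23, 2.52], [-1.04, 4.18], [0, 3.07], [-2.55, 2.55]. Speed limits (rad/s): [2.22, 2.22, 2.57, 3.14, 3.14, 3.14].

### API

Orientations are given as a unit quaternion [w, x, y, z].
In Python, from rig import bot gives the robot as it stands. Calls block until the motion is done:
- bot.move_to(position, orientation): joint-space move of the TCP to a pose.
- bot.servo_line(position, attitude=None, speed=150, until_force=None): straight line of the TCP; attitude=None keeps the orientation; speed is the mean speed in mm/s. With until_force (N) it stops when the force on the tool has changed by that much, and returns True; else False.
- bot.move_joints(angles): joint-space move.
- bot.move_gripper(opening, grip_force=None): finger opening in mm; grip_force is the grip in N (None keeps the last); returns when the fingers have stopped.
- bot.dwell(seconds).
- bot.ik(position, orientation): joint angles nearest the present ones, or None.
- bot.read_state(): the state.
- bot.read_camera(name): name is "side" or "top"; returns a dict with "image" (384x512x3 uint8, blue, green, red), "depth" (384x512 float32, mm along the optical axis (not along the pixel's ray), 0 where there is no reading), "fovy" (degrees; the focal length in pixels is half the picture's height over the tangent of half this angle, whatever the lens; pixels are square), "cx", "cy" (the principal point, pixels), "eye" and "attitude" of the camera in the world. Camera axes: x right, y down, z forward; pixel columns grow to the right and rows downward; lengths in mm; the calibration is good to about 2 mm. A picture is of the moment at which its call begins.
A pose or a line that the arm cannot do raises bot.MotionError and nothing moves.
- bot.finish_job(): hands the job in; it is judged then, once.
The state is a dict: "clock": time; "joint_positions": joint angles; "qvel": joint speeds; "effort": joint torques, N m; "ee_pos": TCP position; "tool_rot": TCP orientation; "ft_force": force on the tool from outside, world axes, zero at the start; "moment": the same for the moment, N m; "grip_width": finger opening in mm; "grip_force": force on a finger pad.
Only numpy, scipy, OpenCV 4.12 (cv2) and the standard library are available. Lean on these libraries where they do the work, as an engineer would, in place of code of your own. Each camera call takes 0.05 s, during which the arm holds its last target. There are 200 camera calls.

### The job

Check this batch of biscuits: first open the batch on the grey counter by pushing its sunken green button all the way down with the tip of the stylus and keeping it down for about a second, then put all the golden biscuits from the baking sheet into the yellow box and all the burnt, nearly black ones into the red box. When they are all sorted, close the batch by pushing the sunken red button down with the stylus in the same way, and hang the stylus back upright in the slot of its blue stand, collar resting on the prongs. Leave the other things on the table where they are.

Things in the scene. Friction and masses are not known exactly. Their poses are not given: they have to be found in the camera images.
- golden1: Golden-brown, well-baked rigid biscuit, a flat disc 44 mm across and 14 mm thick, about 30 g; origin at the centre of its underside, z up. May be absent. Starts flat on the baking sheet.
- golden2: Golden-brown, well-baked rigid biscuit, a flat disc 44 mm across and 14 mm thick, about 30 g; origin at the centre of its underside, z up. May be absent. Starts flat on the baking sheet.
- golden3: Golden-brown, well-baked rigid biscuit, a flat disc 44 mm across and 14 mm thick, about 30 g; origin at the centre of its underside, z up. May be absent. Starts flat on the baking sheet.
- dark1: Almost black, over-baked rigid biscuit, a flat disc 44 mm across and 14 mm thick, about 30 g; origin at the centre of its underside, z up. May be absent. Starts flat on the baking sheet.
- dark2: Almost black, over-baked rigid biscuit, a flat disc 44 mm across and 14 mm thick, about 30 g; origin at the centre of its underside, z up. May be absent. Starts flat on the baking sheet.
- dark3: Almost black, over-baked rigid biscuit, a flat disc 44 mm across and 14 mm thick, about 30 g; origin at the centre of its underside, z up. May be absent. Starts flat on the baking sheet.
- sheet: Flat rimless aluminium baking sheet, fixed, 200 mm (its x) by 280 mm (its y), 4 mm thick; origin at the centre of its underside. The biscuits start on it.
- yellow_box: Yellow open plastic box for the golden biscuits, fixed, outside 125 mm (its x) by 160 mm (its y) by 30 mm high, walls 4 mm, floor 4 mm; origin at the centre of its underside.
- red_box: Red open plastic box for the over-baked biscuits, fixed, outside 125 mm (its x) by 160 mm (its y) by 30 mm high, walls 4 mm, floor 4 mm; origin at the centre of its underside.
- counter: Grey batch counter, fixed, 100 mm (its x) by 140 mm (its y) by 50 mm high; origin at the centre of its underside. Its flat top has two 17 mm square holes, green-framed (start, x -20 y +35 mm) and red-framed (close, x -20 y -35 mm), each with a spring button sunk 10 mm below the top, and a black display towards +x.
- start_button_top (a point): Centre of the top of the green start button, 14 mm across, 40 mm above the table at rest, at the bottom of its 10 mm deep hole; it moves down with the button.
- start_button (a joint): Travel of the green start button: 0 at rest, 0.005 m fully down; the spring takes about 1.4 N to start and 5 N fully down; it comes back up when released.
- close_button_top (a point): Centre of the top of the red close button, 14 mm across, 40 mm above the table at rest, at the bottom of its 10 mm deep hole; it moves down with the button.
- close_button (a joint): Travel of the red close button: 0 at rest, 0.005 m fully down; the spring takes about 1.4 N to start and 5 N fully down; it comes back up when released.
- stylus: Press stylus, loose, 60 g, 135 mm long; origin at the tip, z along it to the handle. From the tip up: steel pin 6 mm across (0-30 mm), cone to a 10 mm shank (40-70), black collar 30 mm across (70-75), orange handle 16 mm square, sides along its x and y (75-135). Starts upright in the stand, collar on the prongs, tip 20 mm above the table.
- stylus_grip (a point): Middle of the orange handle, 105 mm above the tip: the place to grip.
- stand: Stylus stand, fixed; origin at the centre of its underside. Dark base 100 x 90 mm, 12 mm high. Two blue prongs along its x (-31 to +43 mm, 18 mm wide each, tops 90 mm above the table), a 16 mm slot between them at y = 0, open above and at -x, closed by a post from x +29 mm. The stylus hangs with its shank in the slot, collar on both prongs; lower it in from above.
- sugar_jar: Jar, 60 mm across, 95 mm high; a loose bystander, leave alone; origin at its underside (tools: on their axis).
- mug: White mug, 76 mm across, 90 mm high, handle at +y; a loose bystander, leave alone; origin at its underside (tools: on their axis).
- spatula: Spatula lying flat at the right; a loose bystander, leave alone; origin at its underside (tools: on their axis).
- cutter: Steel ring cutter, 60 mm across, 25 mm high; a loose bystander, leave alone; origin at its underside (tools: on their axis).
- brush: Pastry brush lying flat; a loose bystander, leave alone; origin at its underside (tools: on their axis).
- timer: White round kitchen timer, 60 mm across, 37 mm high; a loose bystander, leave alone; origin at its underside (tools: on their axis).
- sprinkles: Can, 60 mm across, 100 mm high; a loose bystander, leave alone; origin at its underside (tools: on their axis).
Things that resemble listed ones, but are neither listed nor needed, are in the scene too. Leave any pink or purple look-alike of the dark2 alone.

How it is judged:
By the outcome, as a careful person would: the job done as asked, in the order asked, and still so for the second after the job is handed in, with the robot touching nothing.
Of golden1, golden2, golden3, dark1, dark2, dark3 only 4 to 6 are there at a start; the rules pass over those that are not, and their reading is None.
At some moment in a run one of golden1, golden2, golden3, dark1, dark2, dark3 may be knocked a few centimetres aside while the robot is not near it.
It also fails if it takes over 210 s, if anything falls off the work surface, if the arm or the gripper's body presses on something with over 40 N, if the wrist force passes 120 N, or if a joint passes its speed limit or range.

## Working session

There is one attempt and no reset: what is moved stays moved. The work goes in short steps, each a Python script; the robot and the scene stay as the last script left them, time stands still between calls to the robot, and variables do not carry over. Pictures are saved under pics/ and viewed, at most 14 in all, crops included, and the job is handed in when it is done.

```bash
ls; mkdir -p pics
cat > h.py <<'E'
from rig import bot
import numpy as np, cv2
from scipy.spatial.transform import Rotation as R
def q2R(q): return R.from_quat([q[1],q[2],q[3],q[0]]).as_matrix()
def cam(n):
    c=bot.read_camera(n); c['f']=192/np.tan(np.radians(c['fovy'])/2); return c
def cloud(c):
    v,u=np.mgrid[0:384,0:512]; d=c['depth']
    P=np.stack([(u-c['cx'])*d/c['f'],(v-c['cy'])*d/c['f'],d],-1)
    return P@q2R(c['attitude']).T+np.array(c['eye'])
def onplane(c,u,v,z):
    r=q2R(c['attitude'])@np.array([(u-c['cx'])/c['f'],(v-c['cy'])/c['f'],1]); e=np.array(c['eye'])
    return e+r*(z-e[2])/r[2]
def down(yaw):  # tool y axis at angle yaw+90deg in world
    q=(R.from_euler('z',yaw)*R.from_euler('x',np.pi)).as_quat(); return [q[3],q[0],q[1],q[2]]
E
python3 - <<'E'
from h import *
for n in('top','side'):
    c=cam(n); cv2.imwrite(f'pics/{n}0.png',cv2.resize(c['image'],(800,600))); np.save(f'{n}0.npy',c,allow_pickle=True)
    print(n,c['eye'],c['attitude'],c['fovy'],c['cx'],c['cy'])
print(bot.read_state())
E
```

```text
pics
top [ 390.78592688   -2.31198489 1521.56038317] [ 0.0407018  -0.69510919  0.71638891 -0.04419856] 51.285877418236915 254.7246629917858 183.5971306623741
side [167.32645562 500.47623012 891.39639277] [ 0.11609237 -0.30918682  0.88926452 -0.31644065] 56.69912526452045 249.65167013620666 187.82182556041423
{'clock': 0.1, 'joint_positions': array([-1.40257370e+00,  3.00464791e-01,  1.52151821e+00, -2.80076028e-05,
        1.32070292e+00, -6.66203227e-02]), 'qvel': array([ 0.0013154 , -0.00185759, -0.00022013,  0.00082661, -0.00034316,
       -0.00117072]), 'effort': array([ 1.02898186e-03, -5.44379032e+01, -3.62371337e+01, -1.21288717e-04,
        3.03333567e-03,  1.73071123e-05]), 'ee_pos': array([ 127.92824148, -534.72103981,  249.75135856]), 'tool_rot': array([-5.45241013e-04,  9.93113460e-01,  1.17155263e-01, -4.13064864e-05]), 'ft_force': array([0.3810711 , 0.27361793, 0.25248341]), 'moment': array([-0.01417352,  0.01943433,  0.0060211 ]), 'grip_force': 0.0, 'grip_width': 85.54887987094156}
```

View pics/top0.png

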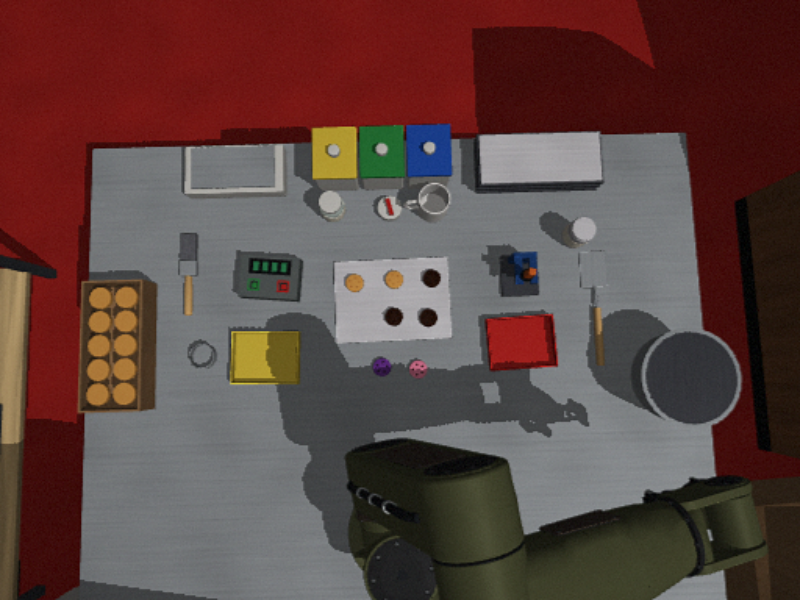

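View pics/side0.png

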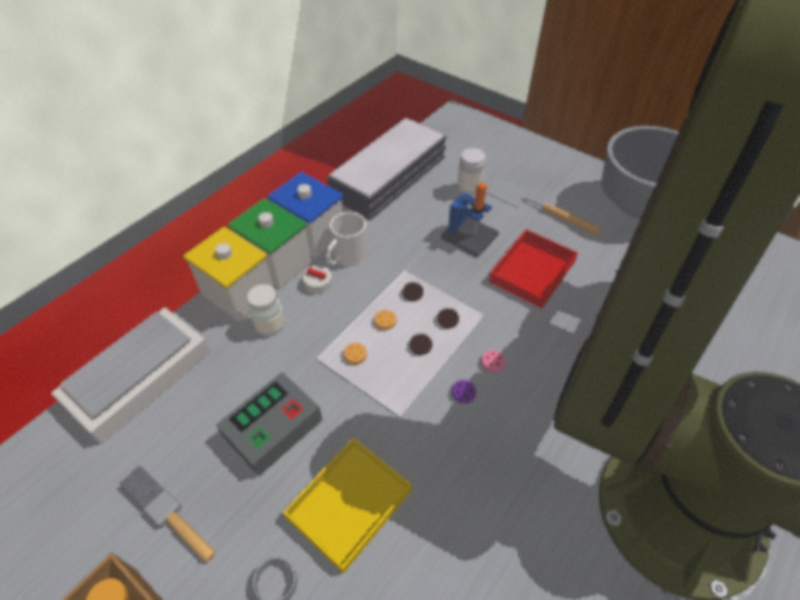

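Top view (800x600): golden biscuits are at (355,283) and (394,279), dark ones at (431,278), (394,316) and (428,317), all on the sheet. The purple (381,366) and pink (418,368) discs off the sheet are the look-alikes, and the orange discs in the crate at left aren't on the sheet either. The counter is at (268,275), the stand and stylus at (522,272), the yellow box at (265,357) and the red box at (521,341). The side view agrees.

Run:
```python
from h import *
c=np.load('top0.npy',allow_pickle=True).item(); s=np.load('side0.npy',allow_pickle=True).item()
im=c['image']; P=cloud(c); k=.64
a=cv2.resize(im[150:200,305:360],(440,400),interpolation=cv2.INTER_CUBIC)
b=cv2.resize(im[155:197,145:200],(440,336),interpolation=cv2.INTER_CUBIC)
e=cv2.resize(s['image'][105:165,270:330],(400,400),interpolation=cv2.INTER_CUBIC)
f=cv2.resize(im[160:245,205:295],(360,340),interpolation=cv2.INTER_CUBIC)
o=np.zeros((600,800,3),np.uint8); g=lambda x,w,h:cv2.resize(x,(w,h))
o[:300,:330]=g(a,330,300); o[300:552,:330]=g(b,330,252); o[:300,340:640]=g(e,300,300); o[300:600,340:658]=g(f,318,300)
cv2.imwrite('pics/crop1.png',o)
hsv=cv2.cvtColor(im,cv2.COLOR_BGR2HSV)
for n,(u,v) in dict(g1=(355,283),g2=(394,279),d1=(431,278),d2=(394,316),d3=(428,317),purple=(381,366),pink=(418,368)).items():
    u*=k;v*=k;print(n,onplane(c,u,v,18).round(1),P[int(v),int(u)].round(1))
def rect(mask,z,n):
    cs,_=cv2.findContours(mask.astype(np.uint8),cv2.RETR_EXTERNAL,cv2.CHAIN_APPROX_NONE)
    q=max(cs,key=cv2.contourArea)[:,0]; w=np.array([onplane(c,u,v,z)[:2] for u,v in q],np.float32)
    print(n,cv2.minAreaRect(w))
z=P[...,2]; W=P
inb=lambda x0,x1,y0,y1:(W[...,0]>x0)&(W[...,0]<x1)&(W[...,1]>y0)&(W[...,1]<y1)
U,V=np.meshgrid(np.arange(512)/k,np.arange(384)/k)
bx=lambda a,b,p,q:(U>a)&(U<b)&(V>p)&(V<q)
rect(bx(220,310,245,310)&(z>40),50,'counter')
rect(bx(215,310,322,392)&(hsv[...,1]>150)&(hsv[...,0]>15)&(hsv[...,0]<35),30,'yellow')
rect(bx(475,565,305,380)&(hsv[...,1]>120)&((hsv[...,0]<8)|(hsv[...,0]>172)),30,'red')
rect(bx(495,545,245,300)&(hsv[...,0]>100)&(hsv[...,0]<125)&(hsv[...,1]>150),90,'prongs')
m=bx(515,545,255,290)&(z>110); print('handle',P[m].mean(0),z[m].max(),m.sum())
for (n,cc) in(('t',c),('s',s)):
    h=cv2.cvtColor(cc['image'],cv2.COLOR_BGR2HSV); Q=cloud(cc)
    mm=(Q[...,0]>350)&(Q[...,0]<650)&(Q[...,1]<-150)&(Q[...,1]>-420)
    for nm,lo,hi in(('orange',4,14),('blue',100,125)):
        w=mm&(h[...,0]>=lo)&(h[...,0]<=hi)&(h[...,1]>150)&(Q[...,2]>80)
        if w.sum(): print(n,nm,w.sum(),np.median(Q[w],0).round(1),Q[w].min(0).round(1),Q[w].max(0).round(1))
# button frames
for nm,w in(('green',(hsv[...,0]>45)&(hsv[...,0]<85)&(hsv[...,1]>120)&bx(245,262,278,295)),('redb',((hsv[...,0]<10)|(hsv[...,0]>170))&(hsv[...,1]>120)&bx(270,296,278,296))):
    vv,uu=np.nonzero(w); print(nm,w.sum(),onplane(c,(uu.min()+uu.max())/2,(vv.min()+vv.max())/2,50).round(1))
```

```text
g1 [584.7  91.4  18. ] [584.9  92.   20.2]
g2 [591.7  -3.4  18. ] [594.3  -2.8  14.6]
d1 [591.4 -93.3  18. ] [594.9 -90.1  19.4]
d2 [501.8  -0.7  18. ] [ 5.028e+02 -1.000e-01  1.640e+01]
d3 [496.9 -82.5  18. ] [500.3 -79.2  18.4]
purple [383.2  33.8  18. ] [384.2  37.   14.3]
pink [375.8 -54.3  18. ] [377.8 -52.6  13.5]
counter ((602.7120971679688, 294.3099365234375), (142.39846801757812, 103.19877624511719), 84.34848022460938)
yellow ((413.0501403808594, 308.9292907714844), (162.92544555664062, 121.4839096069336), 88.27059936523438)
red ((430.67791748046875, -300.8905334472656), (125.1427993774414, 162.99359130859375), 2.5036234855651855)
prongs ((600.0402221679688, -301.3874816894531), (70.97183227539062, 63.874717712402344), 3.0322203636169434)
handle [ 571.91662151 -290.12867231  212.86079841] 1521.5603831667345 41
t orange 44 [ 580.3 -303.8  151.5] [ 573.5 -318.3  101.6] [ 591.1 -298.   165.2]
t blue 171 [ 611.  -297.3   91.1] [ 563.9 -333.    81.4] [ 636.9 -279.9  101.1]
s orange 60 [ 579.8 -301.6  133.6] [ 575.5 -314.    98.7] [ 587.8 -295.7  157.5]
s blue 9 [ 628.  -291.    90.8] [ 568.2 -294.3   89.6] [ 631.8 -283.6   93.1]
green 41 [586.5 332.8  50. ]
redb 53 [580.6 262.5  50. ]
```

View pics/crop1.png

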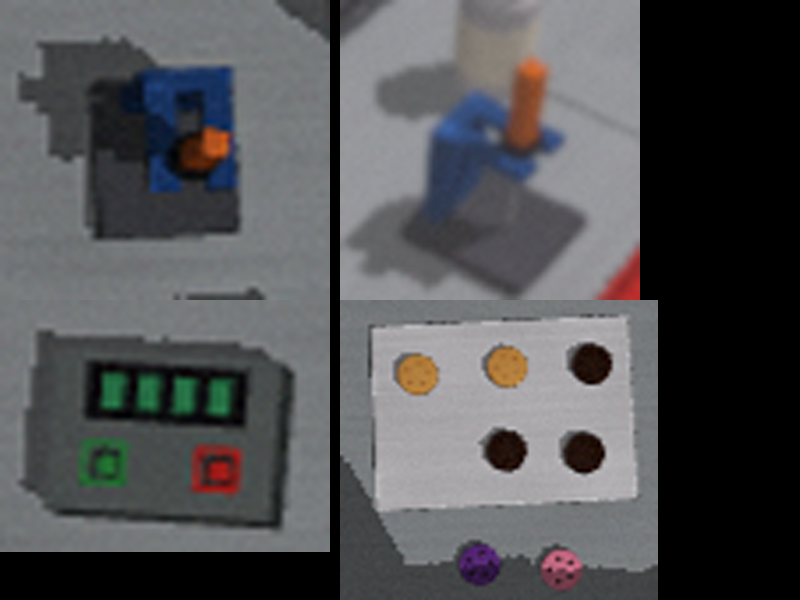

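The crop confirms the pick list: two golden and three dark biscuits on the sheet. The button frames agree with the counter's fitted outline to about 2 mm. I'll refine the stylus position once, then grip it.

```bash
cat >> h.py <<'E'
def dn(p,yaw):
    best=None
    for y in(yaw,yaw+np.pi,yaw-np.pi):
        j=bot.ik(list(p),down(y))
        if j is not None and (best is None or abs(j[5])<abs(best[1][5])): best=(down(y),j)
    return best[0]
def go(p,yaw): bot.move_to(list(p),dn(p,yaw))
def st(*k):
    s=bot.read_state(); print([ (x,np.round(s[x],2).tolist()) for x in ('clock','ee_pos','grip_width','grip_force','ft_force')])
E
python3 - <<'E'
from h import *
c=np.load('top0.npy',allow_pickle=True).item(); s=np.load('side0.npy',allow_pickle=True).item()
print(bot.tip_reach, onplane(c,340.8,173.3,155).round(1))
for n,cc in(('t',c),('s',s)):
    h=cv2.cvtColor(cc['image'],cv2.COLOR_BGR2HSV); Q=cloud(cc)
    mm=(Q[...,0]>540)&(Q[...,0]<660)&(Q[...,1]<-250)&(Q[...,1]>-345)
    w=mm&(h[...,0]>=4)&(h[...,0]<=14)&(h[...,1]>150)
    for a,b in((147,165),(100,147)):
        x=w&(Q[...,2]>a)&(Q[...,2]<b); 
        if x.sum(): vv,uu=np.nonzero(x); print(n,a,x.sum(),np.median(Q[x],0).round(1),Q[x].min(0).round(1),Q[x].max(0).round(1), onplane(cc,uu.mean(),vv.mean(),155 if a>140 else 125).round(1))
    bl=mm&(h[...,0]>100)&(h[...,0]<125)&(h[...,1]>120)&(abs(Q[...,2]-91)<6); print(n,bl.sum(),cv2.minAreaRect(Q[bl][:,:2].astype(np.float32)))
    bl&=Q[...,0]<605; 
    if bl.sum(): print(Q[bl][:,1].min(),Q[bl][:,1].max())
    # dark base
    z=(Q[...,2]>6)&(Q[...,2]<18)&mm&(h[...,2]<90)
    print('base',z.sum(),cv2.minAreaRect(Q[z][:,:2].astype(np.float32)))
for p,y in(((580,-304,125),0.05),((586,332,140),0),((580,262,140),0),((590,0,23),0),((590,0,23),1.57),((413,309,25),1.57),((430,-300,25),1.57)):
    for yy in(y,y+np.pi,y-np.pi):
        j=bot.ik(list(p),down(yy)); print(p,round(yy,2),None if j is None else np.round(j,2))
E
```

```text
19.0 [ 582.5 -309.9  155. ]
t 147 23 [ 583.2 -307.2  155.9] [ 573.6 -314.9  147. ] [ 591.1 -299.6  161.2] [ 582.  -306.8  155. ]
t 100 20 [ 577.7 -300.6  123.7] [ 573.5 -318.3  101.6] [ 589.5 -298.   146.3] [ 579.9 -302.1  125. ]
t 170 ((599.5936279296875, -307.69342041015625), (74.03634643554688, 52.81504440307617), 2.3413584232330322)
-333.0064960194295 -281.26754535354553
base 293 ((596.5921630859375, -296.1884765625), (118.55780792236328, 84.42475128173828), 11.587732315063477)
s 147 19 [ 581.1 -303.1  152.3] [ 576.2 -314.   147.6] [ 587.8 -298.1  157.5] [ 579.7 -300.1  155. ]
s 100 38 [ 579.7 -300.7  122.8] [ 575.5 -307.1  103. ] [ 587.4 -295.7  145.1] [ 579.5 -299.9  125. ]
s 93 ((600.3915405273438, -306.32843017578125), (70.15328979492188, 51.57460403442383), 1.6820025444030762)
-324.2671270969114 -281.1940205329728
base 415 ((593.6464233398438, -301.5489501953125), (84.59437561035156, 98.0252914428711), 88.40142059326172)
(580, -304, 125) 0.05 [-0.54  0.65  1.32 -0.    1.18  0.98]
(580, -304, 125) 3.19 [-0.54  0.65  1.32  0.    1.18 -2.16]
(580, -304, 125) -3.09 [-0.54  0.65 
[... 230 characters left out ...]
  1.37 -0.    1.18  1.94]
(580, 262, 140) 3.14 [ 0.37  0.59  1.37  0.    1.18 -1.2 ]
(580, 262, 140) -3.14 [ 0.37  0.59  1.37  0.    1.18 -1.2 ]
(590, 0, 23) 0 [-0.06  0.66  1.57 -0.    0.91  1.51]
(590, 0, 23) 3.14 [-0.06  0.66  1.57  0.    0.91 -1.63]
(590, 0, 23) -3.14 [-0.06  0.66  1.57  0.    0.91 -1.63]
(590, 0, 23) 1.57 [-0.06  0.66  1.57 -0.    0.91 -0.06]
(590, 0, 23) 4.71 None
(590, 0, 23) -1.57 None
(413, 309, 25) 1.57 [ 0.57  0.53  1.79 -0.    0.82  0.57]
(413, 309, 25) 4.71 None
(413, 309, 25) -1.57 None
(430, -300, 25) 1.57 [-0.68  0.55  1.77  0.    0.83 -0.68]
(430, -300, 25) 4.71 [-0.68  0.55  1.77 -0.    0.83  2.46]
(430, -300, 25) -1.57 [-0.68  0.55  1.77 -0.    0.83  2.46]
```

The prong fit of 74 x 52.8 mm matches the given 74 x 52, and the stylus axis comes out at about (583, -307.5). Gripping it now.

Run:
```python
from h import *
p=(583,-307.5); y=0.04
go((*p,235),y); bot.move_gripper(50,60)
bot.servo_line([*p,125],speed=100); st()
bot.move_gripper(5,60); st()
bot.servo_line([*p,250],speed=100); st()
c=cam('top'); s=cam('side')
o=np.hstack([cv2.resize(c['image'][130:210,300:400],(400,320),interpolation=2),cv2.resize(s['image'][60:180,240:390],(400,320),interpolation=2)])
cv2.imwrite('pics/grip.png',o)
```

```text
[('clock', 3.64), ('ee_pos', [583.27, -307.69, 125.78]), ('grip_width', 49.82), ('grip_force', 0.0), ('ft_force', [-0.65, -0.19, 0.08])]
[('clock', 4.04), ('ee_pos', [583.18, -307.59, 125.58]), ('grip_width', 16.5), ('grip_force', 58.44), ('ft_force', [-0.19, 0.5, 4.47])]
[('clock', 5.44), ('ee_pos', [582.85, -307.42, 249.2]), ('grip_width', 16.83), ('grip_force', 58.48), ('ft_force', [-0.5, 0.91, -0.51])]
```

View pics/grip.png

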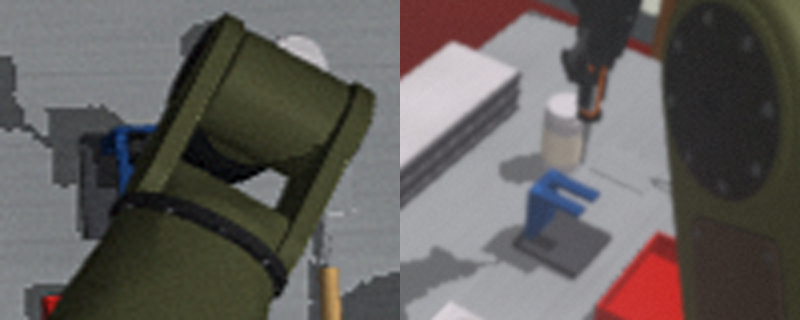

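The stylus is held upright in the fingers. I'll move it over the green button and check the tip before pressing.

Run:
```python
from h import *
p=(586.4,332)
go((*p,250),0); bot.servo_line([*p,166],speed=120); st()
s=cam('side')
cv2.imwrite('pics/green.png',cv2.resize(s['image'][215:305,125:230],(700,600),interpolation=2))
f=s['f']; 
for q in((*p,61),(*p,50)):
    v=q2R(s['attitude']).T@(np.array(q)-s['eye']); print(q,(s['cx']+f*v[0]/v[2]-125)*700/105,(s['cy']+f*v[1]/v[2]-215)*600/90)
```

```text
[('clock', 8.68), ('ee_pos', [586.75, 332.12, 166.96]), ('grip_width', 16.42), ('grip_force', 58.45), ('ft_force', [0.06, -0.49, -0.54])]
(586.4, 332, 61) 263.3738337778321 415.96901673834816
(586.4, 332, 50) 269.0389646646065 428.70781866235575
```

View pics/green.png

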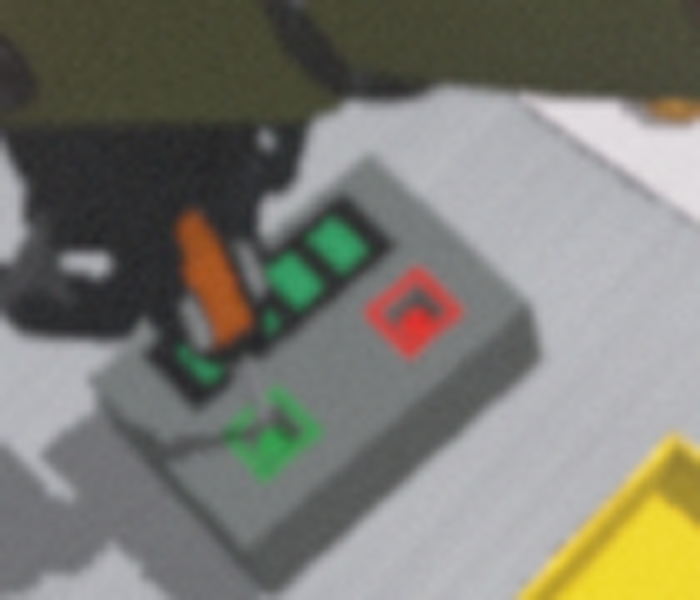

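The frame centre is at (272,433), against (269,429) predicted for my target, and the pin tip is near (265,411) where expected. Pressing.

Run:
```python
from h import *
p=(586.4,332)
bot.servo_line([*p,147],speed=60); st()
print(bot.servo_line([*p,136],speed=12,until_force=10)); st()
bot.dwell(1.2); st()
c=cam('side'); cv2.imwrite('pics/green2.png',cv2.resize(c['image'][215:305,125:230],(525,450),interpolation=2))
bot.servo_line([*p,250],speed=120)
```

```text
[('clock', 9.19), ('ee_pos', [586.34, 331.99, 146.69]), ('grip_width', 16.91), ('grip_force', 58.48), ('ft_force', [-0.24, 0.53, -0.52])]
True
[('clock', 9.84), ('ee_pos', [586.81, 332.2, 140.36]), ('grip_width', 16.54), ('grip_force', 58.99), ('ft_force', [-0.19, -0.92, 7.37])]
[('clock', 11.04), ('ee_pos', [586.75, 332.16, 140.3]), ('grip_width', 17.0), ('grip_force', 58.99), ('ft_force', [-1.32, -0.02, 6.09])]
```

View pics/green2.png

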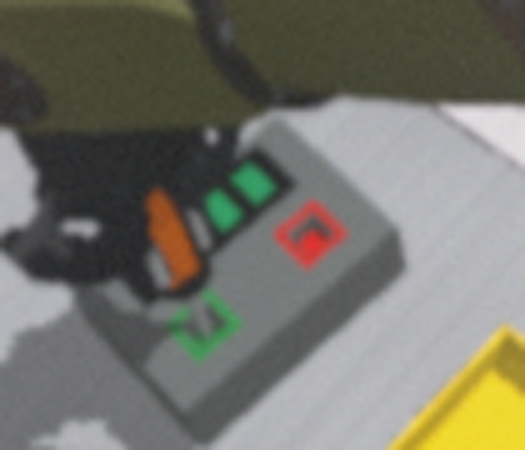

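The button is fully down: the tip is at about 35 mm, held at 6–7 N for more than 1.2 s. Now I'll return the stylus and take a fresh look at the biscuits.

```bash
cat >> h.py <<'E'
SP=(583.1,-307.5)
def hang():
    go((*SP,250),0.04); bot.servo_line([*SP,150],speed=120)
    bot.servo_line([*SP,125],speed=30,until_force=4); st()
    bot.move_gripper(45); bot.servo_line([*SP,235],speed=120); st()
def find(c):
    """biscuit centres (x,y,kind,n) around the sheet from the top picture"""
    h=cv2.cvtColor(c['image'],cv2.COLOR_BGR2HSV); out=[]
    P=np.array([[onplane(c,u,v,18)[:2] for u in range(512)] for v in range(384)])
    roi=(P[...,0]>400)&(P[...,0]<680)&(abs(P[...,1])<200)
    for k,m in(('golden',(h[...,0]>8)&(h[...,0]<25)&(h[...,1]>110)&(h[...,2]>80)),('dark',h[...,2]<60)):
        n,l,s,cen=cv2.connectedComponentsWithStats((m&roi).astype(np.uint8))
        out+=[(*onplane(c,*cen[i],18)[:2].round(1),k,int(s[i][4])) for i in range(1,n) if s[i][4]>60]
    return out
E
python3 - <<'E'
from h import *
hang()
go((450,-200,250),1.57)
bot.move_joints([-1.4]+list(bot.read_state()['joint_positions'][1:])) 
c=cam('top'); print(*find(c),sep='\n')
s=cam('side')
o=np.hstack([cv2.resize(c['image'],(440,330),interpolation=2),cv2.resize(s['image'][90:180,260:380],(360,270),interpolation=2).copy() if 0 else cv2.copyMakeBorder(cv2.resize(s['image'][90:180,260:380],(360,270),interpolation=2),0,60,0,0,0)])
cv2.imwrite('pics/hang1.png',o); print(bot.read_state()['clock'])
E
```

```text
[('clock', 16.2), ('ee_pos', [582.95, -307.39, 125.55]), ('grip_width', 16.67), ('grip_force', 59.08), ('ft_force', [-1.41, -0.7, 5.64])]
[('clock', 17.65), ('ee_pos', [582.87, -307.37, 233.98]), ('grip_width', 45.21), ('grip_force', 0.0), ('ft_force', [-0.14, 0.39, 0.63])]
(np.float64(592.2), np.float64(-2.1), 'golden', 99)
(np.float64(586.4), np.float64(94.6), 'golden', 96)
(np.float64(592.0), np.float64(-92.8), 'dark', 97)
(np.float64(502.2), np.float64(2.4), 'dark', 101)
(np.float64(497.0), np.float64(-81.0), 'dark', 100)
20.6667
```

View pics/hang1.png

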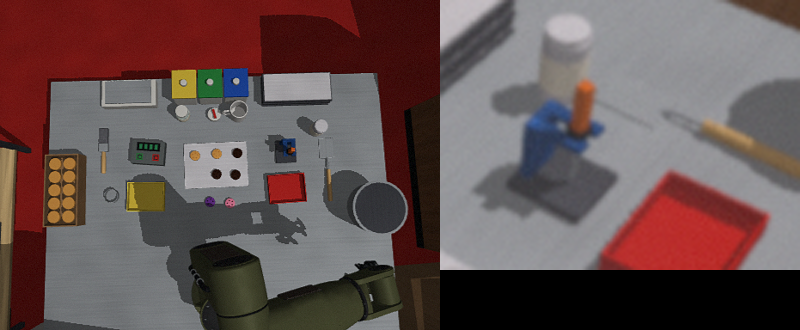

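The stylus hangs properly with its collar on the prongs, and the five biscuits are unmoved. Sorting now, re-detecting before each pick.

```bash
cat >> h.py <<'E'
SLOT={'golden':[(413,309-40),(413,309+40),(413,309)],'dark':[(430.5,-301-48),(430.5,-301+48),(430.5,-301)]}
def sort(kind,i):
    f=find(cam('top')); print(f)
    t=[b for b in f if b[2]==kind]
    if not t: return False
    x,y=map(float,t[0][:2]); n=[np.hypot(b[0]-x,b[1]-y) for b in f]
    near=[b for b,d in zip(f,n) if 1<d<80]; yaw=0.
    if near: b=min(near,key=lambda b:np.hypot(b[0]-x,b[1]-y)); yaw=(np.arctan2(b[1]-y,b[0]-x)+np.pi/2)%np.pi; yaw=(yaw+np.pi/2)
    yaw=(yaw+np.pi/2)%np.pi-np.pi/2 if near else np.pi/2
    if near: print('near',near,yaw)
    bot.move_gripper(66); go((x,y,130),yaw); bot.servo_line([x,y,23],speed=120)
    bot.move_gripper(30,30); w=bot.read_state()['grip_width']; st()
    assert 41<w<48,w
    bot.servo_line([x,y,130],speed=150)
    px,py=SLOT[kind][i]; go((px,py,130),np.pi/2); bot.servo_line([px,py,27],speed=120)
    bot.move_gripper(60); bot.servo_line([px,py,130],speed=150); return True
E
python3 - <<'E'
from h import *
sort('dark',0); f=find(cam('top')); print(f); st()
E
```

```text
[(np.float64(592.2), np.float64(-2.1), 'golden', 99), (np.float64(586.2), np.float64(94.6), 'golden', 97), (np.float64(592.0), np.float64(-92.8), 'dark', 97), (np.float64(502.2), np.float64(2.0), 'dark', 99), (np.float64(497.0), np.float64(-81.0), 'dark', 100)]
[('clock', 24.65), ('ee_pos', [592.36, -92.88, 24.01]), ('grip_width', 42.57), ('grip_force', 29.82), ('ft_force', [-2.08, -0.05, 6.07])]
[(np.float64(592.2), np.float64(-2.1), 'golden', 99), (np.float64(586.4), np.float64(94.6), 'golden', 96), (np.float64(501.8), np.float64(1.3), 'dark', 108), (np.float64(496.6), np.float64(-81.7), 'dark', 104)]
[('clock', 28.88), ('ee_pos', [430.12, -348.67, 128.87]), ('grip_width', 60.24), ('grip_force', 0.0), ('ft_force', [0.56, -0.03, 0.26])]
```

```bash
sed -i 's/\[x,y,23\]/[x,y,25]/' h.py
python3 - <<'E'
from h import *
sort('dark',1); sort('dark',2); sort('golden',0); sort('golden',1)
go((413,200,250),np.pi/2)
bot.move_joints([-1.4]+list(bot.read_state()['joint_positions'][1:])); c=cam('top'); print(find(c)); st()
s=cam('side')
cv2.imwrite('pics/sorted.png',np.hstack([cv2.resize(c['image'][140:260,120:370],(500,240),interpolation=2),cv2.resize(s['image'],(300,240))]))
E
```

```text
[(np.float64(592.2), np.float64(-2.1), 'golden', 99), (np.float64(586.4), np.float64(94.8), 'golden', 96), (np.float64(501.9), np.float64(0.9), 'dark', 105), (np.float64(496.6), np.float64(-81.7), 'dark', 104)]
[('clock', 31.87), ('ee_pos', [502.23, 0.87, 25.86]), ('grip_width', 42.49), ('grip_force', 29.49), ('ft_force', [-3.12, -0.56, 6.72])]
[(np.float64(592.0), np.float64(-2.2), 'golden', 100), (np.float64(586.2), np.float64(94.6), 'golden', 97), (np.float64(497.1), np.float64(-81.4), 'dark', 105)]
[('clock', 38.31), ('ee_pos', [497.46, -81.49, 25.89]), ('grip_width', 42.74), ('grip_force', 29.5), ('ft_force', [-2.23, 0.2, 6.74])]
[(np.float64(592.0), np.float64(-2.2), 'golden', 100), (np.float64(586.2), np.float64(94.7), 'golden', 97)]
[('clock', 45.16), ('ee_pos', [592.41, -2.22, 26.03]), ('grip_width', 42.54), ('grip_force', 29.71), ('ft_force', [-1.61, 0.21, 6.54])]
[(np.float64(586.3), np.float64(94.4), 'golden', 98)]
[('clock', 52.01), ('ee_pos', [586.68, 94.42, 26.02]), ('grip_width', 42.22), ('grip_force', 29.72), ('ft_force', [-2.45, -0.74, 5.95])]
[]
[('clock', 59.55), ('ee_pos', [114.43, -444.46, 248.9]), ('grip_width', 60.06), ('grip_force', 0.0), ('ft_force', [0.26, -0.42, 0.18])]
```

View pics/sorted.png

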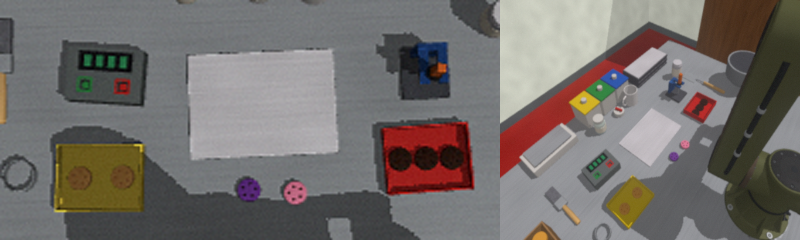

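The sheet is empty, with two golden biscuits in the yellow box and three dark in the red box. Everything else is untouched. Next is the red button, then hanging the stylus.

Run:
```python
from h import *
bot.move_gripper(50,60)
go((*SP,235),.04); bot.servo_line([*SP,125],speed=100); bot.move_gripper(5,60); st()
bot.servo_line([*SP,250],speed=100)
p=(580,262.2)
go((*p,250),0); bot.servo_line([*p,166],speed=120); 
s=cam('side'); cv2.imwrite('pics/red.png',cv2.resize(s['image'][215:305,125:230],(525,450),interpolation=2))
bot.servo_line([*p,157],speed=60); st()
print(bot.servo_line([*p,147],speed=20,until_force=3)); st()
```

```text
[('clock', 63.3), ('ee_pos', [583.26, -307.6, 125.57]), ('grip_width', 16.34), ('grip_force', 58.43), ('ft_force', [-1.03, 0.5, 4.64])]
[('clock', 67.95), ('ee_pos', [579.83, 262.11, 156.56]), ('grip_width', 16.76), ('grip_force', 58.48), ('ft_force', [0.49, -0.45, -1.02])]
False
[('clock', 68.6), ('ee_pos', [580.05, 262.18, 147.02]), ('grip_width', 16.57), ('grip_force', 58.48), ('ft_force', [0.46, -0.48, -0.83])]
```

View pics/red.png

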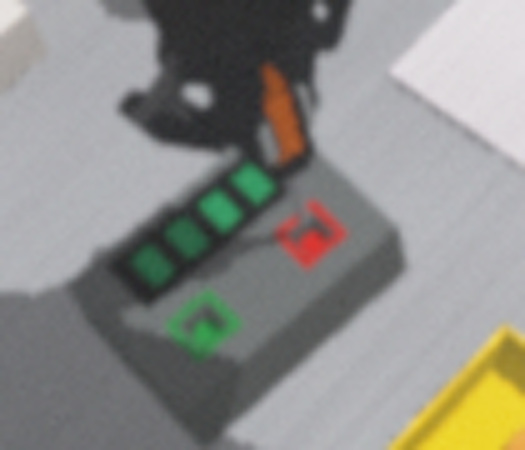

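The tip is over the red frame at (311,232) and has gone 8 mm into the hole without contact. Pressing.

Run:
```python
from h import *
p=(580,262.2)
print(bot.servo_line([*p,136],speed=12,until_force=10)); st()
bot.dwell(1.2); st()
bot.servo_line([*p,250],speed=120)
hang()
go((450,-200,250),1.57)
bot.move_joints([-1.4]+list(bot.read_state()['joint_positions'][1:])) 
c=cam('top'); s=cam('side'); st()
cv2.imwrite('pics/end.png',np.hstack([cv2.resize(c['image'][140:260,120:370],(500,240),interpolation=2),cv2.resize(s['image'][90:180,260:372],(300,240),interpolation=2)]))
```

```text
True
[('clock', 69.24), ('ee_pos', [580.39, 262.32, 140.35]), ('grip_width', 16.51), ('grip_force', 59.04), ('ft_force', [-0.94, -0.98, 6.49])]
[('clock', 70.44), ('ee_pos', [580.33, 262.32, 140.34]), ('grip_width', 16.63), ('grip_force', 59.03), ('ft_force', [-0.5, 0.26, 5.7])]
[('clock', 75.31), ('ee_pos', [582.93, -307.39, 125.57]), ('grip_width', 16.86), ('grip_force', 59.04), ('ft_force', [-0.63, 0.42, 4.6])]
[('clock', 76.76), ('ee_pos', [582.87, -307.37, 234.0]), ('grip_width', 45.13), ('grip_force', 0.0), ('ft_force', [-0.45, 0.37, -0.77])]
[('clock', 79.78), ('ee_pos', [120.4, -477.74, 249.87]), ('grip_width', 44.84), ('grip_force', 0.0), ('ft_force', [0.08, 0.41, -0.22])]
```

View pics/end.png

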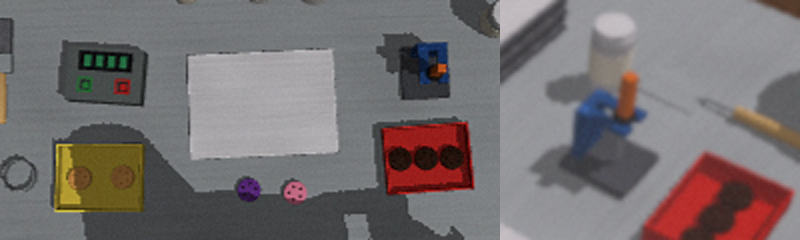

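The final pictures show both boxes correctly filled, the stylus hung upright and the other objects in place. Handing in.

```bash
python3 -c "
from rig import bot
print(bot.finish_job())"
```

```text
the job is handed in; nothing more can be done
None
```

The job is handed in at about 80 s: batch opened, two golden biscuits in the yellow box and three burnt ones in the red box, batch closed, and the stylus hung back upright in its stand.

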